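# Set out the tealight lanterns on marble coasters

## Task

Get the tray ready for the evening: for each lantern hanging on the stand, slide a marble coaster up out of the rack and lay it flat on the floor of the black tray, then lift the lantern off its hook and stand it upright in the middle of a coaster of its own. Leave any coaster that is not needed in the rack, do not drop the coasters or lanterns, and do not knock the two glass vases.

Things in the scene. Friction and masses are not known exactly. Their poses are not given: they have to be found in the camera images.
- coaster1: White marble coaster, a plate 90 x 90 mm, 8 mm thick, 0.17 kg; all four alike. Origin at the plate's centre; x is normal to its faces, y and z run along its edges. Starts upright (z up) in slot 1 of the rack, centre 53 mm and top edge 98 mm above the table, its upper 58 mm standing free; 2 mm of play each way.
- coaster2: White marble coaster, a plate 90 x 90 mm, 8 mm thick, 0.17 kg; all four alike. Origin at the plate's centre; x is normal to its faces, y and z run along its edges. Starts upright (z up) in slot 2 of the rack, centre 53 mm and top edge 98 mm above the table, its upper 58 mm standing free; 2 mm of play each way.
- coaster3: White marble coaster, a plate 90 x 90 mm, 8 mm thick, 0.17 kg; all four alike. Origin at the plate's centre; x is normal to its faces, y and z run along its edges. Starts upright (z up) in slot 3 of the rack, centre 53 mm and top edge 98 mm above the table, its upper 58 mm standing free; 2 mm of play each way.
- coaster4: White marble coaster, a plate 90 x 90 mm, 8 mm thick, 0.17 kg; all four alike. Origin at the plate's centre; x is normal to its faces, y and z run along its edges. Starts upright (z up) in slot 4 of the rack, centre 53 mm and top edge 98 mm above the table, its upper 58 mm standing free; 2 mm of play each way.
- lantern1: Tealight lantern, 0.28 kg, or None if absent: brass-lidded glass drum 64 mm wide, 72 high, under a rigid arch handle. Origin at the centre of its underside, z up. Grip: wooden bar 12 mm square, 80 long, along y, its centre 132 mm up, on 4 mm legs at y = -38 and 38 mm; arch open below the bar. Starts hung by the bar's middle on hook 1, x pointing out from the post: pinch the bar 24 mm to one side.
- lantern2: Tealight lantern, 0.28 kg, or None if absent: brass-lidded glass drum 64 mm wide, 72 high, under a rigid arch handle. Origin at the centre of its underside, z up. Grip: wooden bar 12 mm square, 80 long, along y, its centre 132 mm up, on 4 mm legs at y = -38 and 38 mm; arch open below the bar. Starts hung by the bar's middle on hook 2, x pointing out from the post: pinch the bar 24 mm to one side.
- lantern3: Tealight lantern, 0.28 kg, or None if absent: brass-lidded glass drum 64 mm wide, 72 high, under a rigid arch handle. Origin at the centre of its underside, z up. Grip: wooden bar 12 mm square, 80 long, along y, its centre 132 mm up, on 4 mm legs at y = -38 and 38 mm; arch open below the bar. Starts hung by the bar's middle on hook 3, x pointing out from the post: pinch the bar 24 mm to one side.
- lantern4: Tealight lantern, 0.28 kg, or None if absent: brass-lidded glass drum 64 mm wide, 72 high, under a rigid arch handle. Origin at the centre of its underside, z up. Grip: wooden bar 12 mm square, 80 long, along y, its centre 132 mm up, on 4 mm legs at y = -38 and 38 mm; arch open below the bar. Starts hung by the bar's middle on hook 4, x pointing out from the post: pinch the bar 24 mm to one side.
- rack: Fixed oak rack, 166 (x) by 110 mm (y), 40 high, left or right of the tray. Origin under its centre, on the table. Four slots open at the top, centred at x = -57, -19, 19 and 57 mm, each 12 mm wide in x, 94 long in y, 32 deep (slot floor 8 mm above the table). Neighbouring coasters stand 30 mm apart face to face.
- stand: Fixed iron lantern stand facing the rack across the tray. Origin under its centre. Foot 160 mm wide, post 16 mm, its top ball to 176 mm. Hooks 1 to 4 point along +x, +y, -x, -y: flat straps 16 mm wide, top 160 mm above the table, ending 90 mm out in tips turned up 16 mm. Bars rest 75 mm out: lift 20 to 30 mm, go 60 mm outward so the drum clears the tip, then higher.
- tray: Fixed black square tray, origin under its centre on the table. Inside 270 x 270 mm along its x and y; inner floor 8 mm, rim 18 mm above the table, rim 8 mm thick. An iron handle on each of the -y and +y sides stands out 24 mm and is 28 mm high.
- vase_amber: Amber glass vase, a bystander: 90 mm across, 165 mm high, loose, beyond the tray. Origin under its centre.
- vase_olive: Olive-green glass vase, otherwise like the amber one.

How it is judged:
At the end, for the whole second after the job is handed in: Every lantern present stands upright (within 0.08 rad), still and within 18 mm of the centre of a coaster, which lies flat (0.06 rad) on the tray's inner floor, clear of the rim and of other coasters. Every coaster without a lantern still stands in a slot of the rack (angle between each of lantern1, lantern2, lantern3, lantern4's own z axis and vertical below 0.08 rad and linear speed of each of lantern1, lantern2, lantern3, lantern4, coaster1, coaster2, coaster3, coaster4 below 0.02 m/s and z of lantern1 in the frame of tray between 0.013 and 0.0195 m and ((horizontal distance between lantern1 and coaster1 below 0.018 m and angle between the x axis of coaster1 and the z axis of tray, either way round below 0.06 rad and z of coaster1 in the frame of tray between 0.0095 and 0.015 m and x of coaster1 in the frame of tray between -0.1 and 0.1 m and y of coaster1 in the frame of tray between -0.1 and 0.1 m) or (horizontal distance between lantern1 and coaster2 below 0.018 m and angle between the x axis of coaster2 and the z axis of tray, either way round below 0.06 rad and z of coaster2 in the frame of tray between 0.0095 and 0.015 m and x of coaster2 in the frame of tray between -0.1 and 0.1 m and y of coaster2 in the frame of tray between -0.1 and 0.1 m) or (horizontal distance between lantern1 and coaster3 below 0.018 m and angle between the x axis of coaster3 and the z axis of tray, either way round below 0.06 rad and z of coaster3 in the frame of tray between 0.0095 and 0.015 m and x of coaster3 in the frame of tray between -0.1 and 0.1 m and y of coaster3 in the frame of tray between -0.1 and 0.1 m) or (horizontal distance between lantern1 and coaster4 below 0.018 m and angle between the x axis of coaster4 and the z axis of tray, either way round below 0.06 rad and z of coaster4 in the frame of tray between 0.0095 and 0.015 m and x of coaster4 in the frame of tray between -0.1 and 0.1 m and y of coaster4 in the frame of tray between -0.1 and 0.1 m)) and z of lantern2 in the frame of tray between 0.013 and 0.0195 m and ((horizontal distance between lantern2 and coaster1 below 0.018 m and angle between the x axis of coaster1 and the z axis of tray, either way round below 0.06 rad and z of coaster1 in the frame of tray between 0.0095 and 0.015 m and x of coaster1 in the frame of tray between -0.1 and 0.1 m and y of coaster1 in the frame of tray between -0.1 and 0.1 m) or (horizontal distance between lantern2 and coaster2 below 0.018 m and angle between the x axis of coaster2 and the z axis of tray, either way round below 0.06 rad and z of coaster2 in the frame of tray between 0.0095 and 0.015 m and x of coaster2 in the frame of tray between -0.1 and 0.1 m and y of coaster2 in the frame of tray between -0.1 and 0.1 m) or (horizontal distance between lantern2 and coaster3 below 0.018 m and angle between the x axis of coaster3 and the z axis of tray, either way round below 0.06 rad and z of coaster3 in the frame of tray between 0.0095 and 0.015 m and x of coaster3 in the frame of tray between -0.1 and 0.1 m and y of coaster3 in the frame of tray between -0.1 and 0.1 m) or (horizontal distance between lantern2 and coaster4 below 0.018 m and angle between the x axis of coaster4 and the z axis of tray, either way round below 0.06 rad and z of coaster4 in the frame of tray between 0.0095 and 0.015 m and x of coaster4 in the frame of tray between -0.1 and 0.1 m and y of coaster4 in the frame of tray between -0.1 and 0.1 m)) and z of lantern3 in the frame of tray between 0.013 and 0.0195 m and ((horizontal distance between lantern3 and coaster1 below 0.018 m and angle between the x axis of coaster1 and the z axis of tray, either way round below 0.06 rad and z of coaster1 in the frame of tray between 0.0095 and 0.015 m and x of coaster1 in the frame of tray between -0.1 and 0.1 m and y of coaster1 in the frame of tray between -0.1 and 0.1 m) or (horizontal distance between lantern3 and coaster2 below 0.018 m and angle between the x axis of coaster2 and the z axis of tray, either way round below 0.06 rad and z of coaster2 in the frame of tray between 0.0095 and 0.015 m and x of coaster2 in the frame of tray between -0.1 and 0.1 m and y of coaster2 in the frame of tray between -0.1 and 0.1 m) or (horizontal distance between lantern3 and coaster3 below 0.018 m and angle between the x axis of coaster3 and the z axis of tray, either way round below 0.06 rad and z of coaster3 in the frame of tray between 0.0095 and 0.015 m and x of coaster3 in the frame of tray between -0.1 and 0.1 m and y of coaster3 in the frame of tray between -0.1 and 0.1 m) or (horizontal distance between lantern3 and coaster4 below 0.018 m and angle between the x axis of coaster4 and the z axis of tray, either way round below 0.06 rad and z of coaster4 in the frame of tray between 0.0095 and 0.015 m and x of coaster4 in the frame of tray between -0.1 and 0.1 m and y of coaster4 in the frame of tray between -0.1 and 0.1 m)) and z of lantern4 in the frame of tray between 0.013 and 0.0195 m and ((horizontal distance between lantern4 and coaster1 below 0.018 m and angle between the x axis of coaster1 and the z axis of tray, either way round below 0.06 rad and z of coaster1 in the frame of tray between 0.0095 and 0.015 m and x of coaster1 in the frame of tray between -0.1 and 0.1 m and y of coaster1 in the frame of tray between -0.1 and 0.1 m) or (horizontal distance between lantern4 and coaster2 below 0.018 m and angle between the x axis of coaster2 and the z axis of tray, either way round below 0.06 rad and z of coaster2 in the frame of tray between 0.0095 and 0.015 m and x of coaster2 in the frame of tray between -0.1 and 0.1 m and y of coaster2 in the frame of tray between -0.1 and 0.1 m) or (horizontal distance between lantern4 and coaster3 below 0.018 m and angle between the x axis of coaster3 and the z axis of tray, either way round below 0.06 rad and z of coaster3 in the frame of tray between 0.0095 and 0.015 m and x of coaster3 in the frame of tray between -0.1 and 0.1 m and y of coaster3 in the frame of tray between -0.1 and 0.1 m) or (horizontal distance between lantern4 and coaster4 below 0.018 m and angle between the x axis of coaster4 and the z axis of tray, either way round below 0.06 rad and z of coaster4 in the frame of tray between 0.0095 and 0.015 m and x of coaster4 in the frame of tray between -0.1 and 0.1 m and y of coaster4 in the frame of tray between -0.1 and 0.1 m)) and ((angle between coaster1's own z axis and vertical below 0.25 rad and z of coaster1 in the frame of rack between 0.045 and 0.062 m and x of coaster1 in the frame of rack between -0.07 and 0.07 m and y of coaster1 in the frame of rack between -0.02 and 0.02 m) or (angle between the x axis of coaster1 and the z axis of tray, either way round below 0.06 rad and z of coaster1 in the frame of tray between 0.0095 and 0.015 m and x of coaster1 in the frame of tray between -0.1 and 0.1 m and y of coaster1 in the frame of tray between -0.1 and 0.1 m and horizontal distance between any of lantern1, lantern2, lantern3, lantern4 and coaster1 below 0.018 m)) and ((angle between coaster2's own z axis and vertical below 0.25 rad and z of coaster2 in the frame of rack between 0.045 and 0.062 m and x of coaster2 in the frame of rack between -0.07 and 0.07 m and y of coaster2 in the frame of rack between -0.02 and 0.02 m) or (angle between the x axis of coaster2 and the z axis of tray, either way round below 0.06 rad and z of coaster2 in the frame of tray between 0.0095 and 0.015 m and x of coaster2 in the frame of tray between -0.1 and 0.1 m and y of coaster2 in the frame of tray between -0.1 and 0.1 m and horizontal distance between any of lantern1, lantern2, lantern3, lantern4 and coaster2 below 0.018 m)) and ((angle between coaster3's own z axis and vertical below 0.25 rad and z of coaster3 in the frame of rack between 0.045 and 0.062 m and x of coaster3 in the frame of rack between -0.07 and 0.07 m and y of coaster3 in the frame of rack between -0.02 and 0.02 m) or (angle between the x axis of coaster3 and the z axis of tray, either way round below 0.06 rad and z of coaster3 in the frame of tray between 0.0095 and 0.015 m and x of coaster3 in the frame of tray between -0.1 and 0.1 m and y of coaster3 in the frame of tray between -0.1 and 0.1 m and horizontal distance between any of lantern1, lantern2, lantern3, lantern4 and coaster3 below 0.018 m)) and ((angle between coaster4's own z axis and vertical below 0.25 rad and z of coaster4 in the frame of rack between 0.045 and 0.062 m and x of coaster4 in the frame of rack between -0.07 and 0.07 m and y of coaster4 in the frame of rack between -0.02 and 0.02 m) or (angle between the x axis of coaster4 and the z axis of tray, either way round below 0.06 rad and z of coaster4 in the frame of tray between 0.0095 and 0.015 m and x of coaster4 in the frame of tray between -0.1 and 0.1 m and y of coaster4 in the frame of tray between -0.1 and 0.1 m and horizontal distance between any of lantern1, lantern2, lantern3, lantern4 and coaster4 below 0.018 m))); the robot touches nothing.
It fails at once if the amber vase is knocked (moved more than 40 mm or tipped) (distance of vase_amber from where it was at the start of the episode above 0.04 m or angle between vase_amber's own z axis and vertical above 0.3 rad).
It fails at once if the olive vase is knocked (moved more than 40 mm or tipped) (distance of vase_olive from where it was at the start of the episode above 0.04 m or angle between vase_olive's own z axis and vertical above 0.3 rad).
It fails at once if a lantern is dropped (falls freely by more than about 30 mm) ((linear speed of lantern1 above 0.8 m/s and contact force between lantern1 and the fingers below 0.05 N) or (linear speed of lantern2 above 0.8 m/s and contact force between lantern2 and the fingers below 0.05 N) or (linear speed of lantern3 above 0.8 m/s and contact force between lantern3 and the fingers below 0.05 N) or (linear speed of lantern4 above 0.8 m/s and contact force between lantern4 and the fingers below 0.05 N)).
It fails at once if a coaster is dropped (falls freely by more than about 75 mm) ((linear speed of coaster1 above 1.2 m/s and contact force between coaster1 and the fingers below 0.05 N) or (linear speed of coaster2 above 1.2 m/s and contact force between coaster2 and the fingers below 0.05 N) or (linear speed of coaster3 above 1.2 m/s and contact force between coaster3 and the fingers below 0.05 N) or (linear speed of coaster4 above 1.2 m/s and contact force between coaster4 and the fingers below 0.05 N)).
Of lantern1, lantern2, lantern3, lantern4 only 3 to 4 are there at a start; the rules pass over those that are not, and their reading is None.
At some moment in a run one of coaster1, coaster2, coaster3, coaster4 may be knocked a few centimetres aside while the robot is not near it.
It also fails if it takes over 210 s, if anything falls off the work surface, if the arm or the gripper's body presses on something with over 40 N, if the wrist force passes 120 N, or if a joint passes its speed limit or range.

## Robot

A 6-joint arm with a two-finger parallel gripper is mounted at the origin on the work surface. World frame = base frame: x ahead of the robot, y to its left, z up, the work surface at z = 0. Lengths are in m, angles in rad, forces in N, time in s.
With the tool pointing down it reaches from about 0.275 to 0.825 m from the base axis. Payload 4.9 kg.
Tool frame: the origin (TCP) lies midway between the tips of the shut fingers; the grasp point (between the pads) lies 19 mm behind it (bot.grip_depth is the distance from the TCP to the grasp point, in m); z points along the fingers, y is the line along which they close (so a half turn about z gives the same grasp; the last joint's range is limited). The gripper opens to 85 mm and grips with 20 to 120 N. Pads are 22 mm wide; open, the fingers measure 114 mm over their backs; the gripper's body (76 mm by 85 mm) begins 54 mm behind the grasp point. The pads swing forward as they close: fully open they stand 13 mm farther back than shut.
Start: joints at [-1.412, 0.326, -0.193, 1.052, 0, 1.437], TCP at [0.159, -0.527, 0.231] pointing down, gripper open.
Joint ranges: [-2.65, 2.65], [-0.97, 1.79], [-1.3, 1.35], [-1.93, 2.1], [-1.47, 1.37], [-3.14, 3.14]. Speed limits (rad/s): [2.57, 2.57, 3.14, 3.14, 3.14, 3.14].

## Interface

Orientations are given as a unit quaternion [w, x, y, z].
In Python, from cell import bot gives the robot as it stands. Calls block until the motion is done:
- bot.move_pose(position, orientation): joint-space move of the TCP to a pose.
- bot.move_linear(position, speed=0.15, rotation=None, until_force=None): straight line of the TCP; rotation=None keeps the orientation; speed is the mean speed in m/s. With until_force (N) it stops when the force on the tool has changed by that much, and returns True; else False.
- bot.goto_joints(angles): joint-space move.
- bot.set_gripper(opening, grasp_force=None): opening from 0.0 (shut) to 1.0 (fully open); grasp_force is the grip in N (None keeps the last); returns when the fingers have stopped.
- bot.wait(seconds).
- bot.solve_ik(position, orientation): joint angles nearest the present ones, or None.
- bot.camera(name): name is "scene" or "top"; returns the picture (420x560x3 uint8, red, green, blue); there is no depth.
- bot.calibration(name): a dict with "mtx" (3x3 intrinsics, pixels), "extrinsics" (4x4, takes a point from world to camera coordinates). Camera axes: x right, y down, z forward; pixel columns grow to the right and rows downward; lengths in m; the calibration is good to about 2 mm. A picture is of the moment at which its call begins. calibration takes no time and is no camera call.
A pose or a line that the arm cannot do raises bot.PlanningError and nothing moves.
- bot.close_job(): hands the job in; it is judged then, once.
Trained networks look in the newest picture that a camera, given by its name, has taken for a name from the list of things; names that differ only in an ending like _2 or _b are one class to them, and where a whole thing is asked for, a point or a joint stands for the part that bears it (a point fixed in the world has none). Each returns a list of dicts, best first, with "confidence" (0 to 1); they miss things now and then, are a little off and sometimes report something else, mostly with a low value. They report only what shows in the picture. A call takes as long as a camera call.
- bot.search_frame(camera, thing): "bbox" ([left, top, width, height] in pixels, round what is visible of it).
Readings, each from a call of its own:
- bot.read_clock(): time.
- bot.read_joint_positions(): joint angles.
- bot.read_joint_vel(): joint speeds.
- bot.read_joint_efforts(): joint torques, N m.
- bot.read_position(): TCP position.
- bot.read_tool_rot(): TCP orientation.
- bot.read_ft_force(): force on the tool from outside, world axes, zero at the start.
- bot.read_moment(): the same for the moment, N m.
- bot.read_gripper_width(): opening from 0.0 (shut) to 1.0 (fully open).
- bot.read_finger_force(): force on a finger pad.
Only numpy, scipy, OpenCV 4.12 (cv2) and the standard library are available. Lean on these libraries where they do the work, as an engineer would, in place of code of your own. Each camera call takes 0.05 s, during which the arm holds its last target. There are 200 camera calls.

## Working session

There is one attempt and no reset: what is moved stays moved. The work goes in short steps, each a Python script; the robot and the scene stay as the last script left them, time stands still between calls to the robot, and variables do not carry over. Pictures are saved under pics/ and viewed, at most 14 in all, crops included, and the job is handed in when it is done.

```bash
ls; mkdir -p pics
python3 - <<'E'
from cell import bot
import cv2
for n in ("scene","top"):
    im=bot.camera(n); cv2.imwrite(f"pics/{n}0.png",im[:,:,::-1])
    c=bot.calibration(n); print(n,c["mtx"].round(1).tolist(),c["extrinsics"].round(4).tolist())
    for t in ("coaster1","lantern1","rack","stand","tray","vase_amber","vase_olive"):
        print(t,[( [round(float(v)) for v in d["bbox"]],round(float(d["confidence"]),2)) for d in bot.search_frame(n,t)][:6])
print(bot.read_clock(),bot.grip_depth)
E
```

```text
pics
scene [[432.4, 0.0, 279.2], [0.0, 432.4, 206.0], [0.0, 0.0, 1.0]] [[0.1745, 0.9847, 0.0008, -0.1106], [0.8076, -0.1427, -0.5722, -0.4434], [-0.5633, 0.1005, -0.8201, 1.4517], [0.0, 0.0, 0.0, 1.0]]
coaster1 [([126, 162, 31, 22], 0.84), ([130, 181, 37, 20], 0.81), ([127, 170, 31, 26], 0.75), ([135, 191, 43, 30], 0.65)]
lantern1 [([339, 119, 25, 56], 0.97), ([368, 151, 41, 41], 0.85), ([391, 116, 29, 60], 0.68)]
rack [([120, 174, 68, 64], 0.73)]
stand [([348, 101, 75, 92], 0.86)]
tray [([219, 171, 134, 110], 0.65)]
vase_amber [([354, 230, 38, 53], 0.66)]
vase_olive [([183, 258, 39, 55], 0.85), ([218, 172, 133, 106], 0.35)]
top [[497.1, 0.0, 279.3], [0.0, 497.1, 208.4], [0.0, 0.0, 1.0]] [[0.0098, -0.9997, 0.0219, -0.0198], [-0.9954, -0.0119, -0.0955, 0.5811], [0.0958, -0.0208, -0.9952, 1.2882], [0.0, 0.0, 0.0, 1.0]]
coaster1 [([380, 245, 38, 13], 0.78), ([386, 256, 38, 19], 0.71), ([376, 231, 37, 14], 0.71), ([369, 215, 38, 20], 0.54)]
lantern1 [([172, 233, 34, 30], 0.95), ([140, 202, 37, 27], 0.9), ([113, 225, 34, 33], 0.6)]
rack [([362, 206, 62, 76], 0.81), ([114, 226, 28, 33], 0.5)]
stand [([109, 207, 85, 76], 0.64)]
tray [([208, 147, 122, 111], 0.91)]
vase_amber [([184, 119, 35, 35], 0.71), ([139, 202, 39, 27], 0.67)]
vase_olive [([334, 116, 35, 40], 0.67)]
0.8 0.0187
```

View pics/scene0.png

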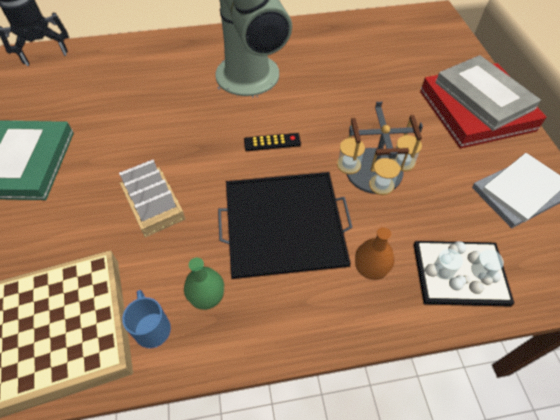

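View pics/top0.png

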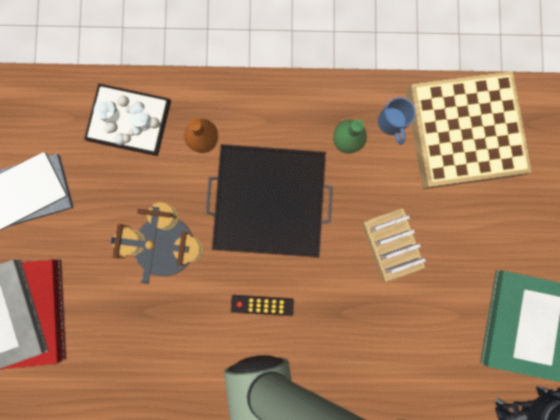

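Run:
```python
import cv2
i=cv2.imread("pics/top0.png")
cv2.imwrite("pics/c1.png",cv2.resize(i[190:300,350:440],None,fx=6,fy=5.4,interpolation=3)[:600])
cv2.imwrite("pics/c2.png",cv2.resize(i[185:295,95:230],None,fx=5,fy=5,interpolation=3))
cv2.imwrite("pics/c3.png",cv2.resize(i[130:280,190:350],None,fx=4,fy=4,interpolation=3))
```

```text
(no output)
```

View crops.

The scene shows three lanterns hanging on the stand (scene px around 387,150), one hook empty and pointing towards the robot. All four coasters are in the rack (top px around 396,245), with the tray between at about (270,202).

View pics/c1.png

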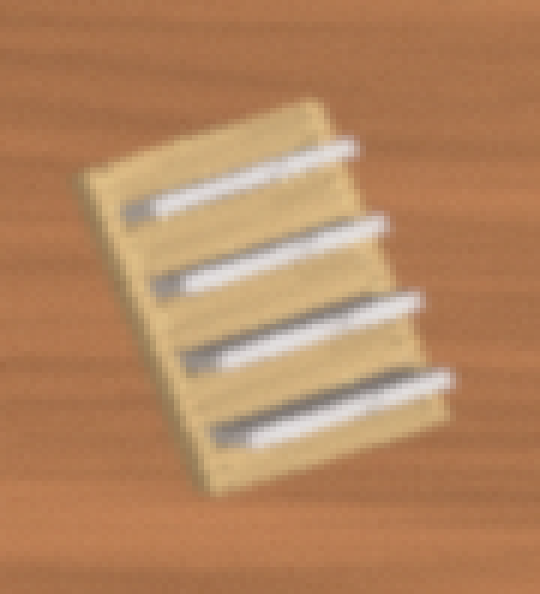

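View pics/c2.png

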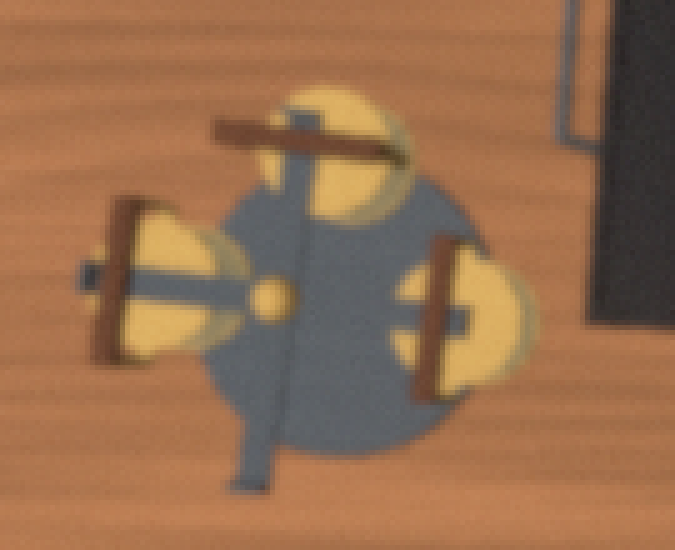

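View pics/c3.png

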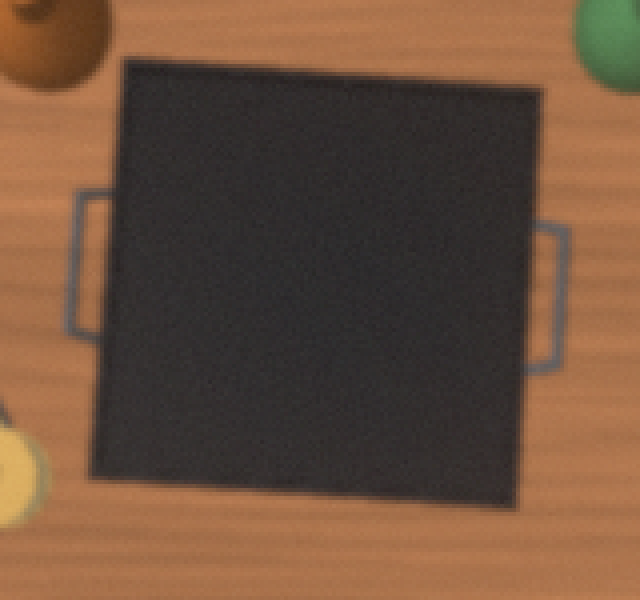

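```bash
cat > vis.py <<'E'
import numpy as np,cv2
from scipy.optimize import minimize,least_squares
from cell import bot
CAL={n:bot.calibration(n) for n in("scene","top")}
def proj(n,P):
    c=CAL[n];P=np.atleast_2d(P);p=P@c["extrinsics"][:3,:3].T+c["extrinsics"][:3,3];q=p@c["mtx"].T
    return q[:,:2]/q[:,2:]
def W(pose,P):
    x,y,a=pose;P=np.atleast_2d(np.asarray(P,float));c,s=np.cos(a),np.sin(a)
    return np.c_[x+c*P[:,0]-s*P[:,1],y+s*P[:,0]+c*P[:,1],P[:,2]]
def box(cx,cy,hx,hy,z0,z1):
    return np.array([[cx+i*hx,cy+j*hy,z] for i in(-1,1) for j in(-1,1) for z in(z0,z1)])
def render(n,polys,S=4):
    m=np.zeros((420*S,560*S),np.uint8)
    for P in polys:
        h=cv2.convexHull(((proj(n,P)+.5)*S-.5).astype(np.float32))
        cv2.fillConvexPoly(m,np.round(h*16).astype(np.int32),255,shift=4)
    return cv2.resize(m,(560,420),interpolation=cv2.INTER_AREA)/255.
def fit(boxes,masks,p0,d=(.02,.02,.15)):
    def cost(p): return sum(np.abs(render(n,[W(p,b) for b in boxes])-m).sum()/m.sum() for n,m in masks.items())
    sim=np.array([p0]+[np.array(p0)+np.eye(3)[i]*d[i] for i in range(3)])
    r=minimize(cost,p0,method="Nelder-Mead",options=dict(initial_simplex=sim,xatol=1e-4,fatol=1e-4,maxiter=150))
    return r.x,r.fun
def unproj(n,uv,z):
    c=CAL[n];R=c["extrinsics"][:3,:3];t=c["extrinsics"][:3,3]
    d=R.T@np.linalg.solve(c["mtx"],[*uv,1.]);C=-R.T@t
    return C+d*(z-C[2])/d[2]
E
cat > m1.py <<'E'
from vis import *
I={n:cv2.imread(f"pics/{n}0.png") for n in("scene","top")}
def roi(m,b):
    o=np.zeros_like(m,float);x0,y0,x1,y1=b;o[y0:y1,x0:x1]=m[y0:y1,x0:x1];return o
hsv={n:cv2.cvtColor(I[n],cv2.COLOR_BGR2HSV) for n in I}
white={n:(hsv[n][...,1]<60)&(hsv[n][...,2]>135) for n in I}
dark={n:cv2.morphologyEx((hsv[n][...,2]<75).astype(np.uint8),cv2.MORPH_OPEN,np.ones((7,7))) for n in I}
wm={"scene":roi(white["scene"],(110,150,190,240)),"top":roi(white["top"],(355,200,435,285))}
dm={"scene":roi(dark["scene"],(210,165,360,285)),"top":roi(dark["top"],(200,135,340,265))}
print([m.sum() for m in wm.values()],[m.sum() for m in dm.values()])
pl=[box(x,0,.004,.045,.045,.098) for x in(-.057,-.019,.019,.057)]
g=unproj("top",(396,245),.07); best=[]
for a in(.2,.35): best.append(fit(pl,wm,[g[0],g[1],a]))
rack,c=min(best,key=lambda r:r[1]); print("rack",rack.round(4),c)
for n in wm: print(n,fit(pl,{n:wm[n]},rack))
tb=[box(0,0,.143,.143,.0,.018)]
g=unproj("top",(270,202),.018)
tray,c=fit(tb,dm,[g[0],g[1],-.05]); print("tray",tray.round(4),c)
for n in dm: print(n,fit(tb,{n:dm[n]},tray))
# stand
obs=[];mod=[]
f=lambda x,y:((x+.5)/5-.5+95,(y+.5)/5-.5+185)
O=[((216,131),(.075,.04,.168)),((406,157),(.075,-.04,.168)),((125,200),(-.04,.075,.168)),((108,360),(.04,.075,.168)),
((445,238),(.04,-.075,.168)),((426,402),(-.04,-.075,.168)),((272,300),(0,0,.17)),((250,488),(-.09,0,.176))]
# local +x taken as hook pointing away from robot
O[2]=((125,200),(.04,.075,.168));O[3]=((108,360),(-.04,.075,.168))
uv=np.array([f(*o[0]) for o in O]);M=np.array([o[1] for o in O])
g=unproj("top",uv[6],.17)
r=least_squares(lambda p:(proj("top",W(p,M))-uv).ravel(),[g[0],g[1],0],loss="soft_l1")
stand=r.x;print("stand",stand.round(4),(proj("top",W(stand,M))-uv).round(1).tolist())
vz={k:unproj("top",(b[0]+b[2]/2,b[1]+b[3]/2),.08).round(3).tolist() for k,b in {"amber":(184,119,35,35),"olive":(334,116,35,40)}.items()};print(vz)
np.savez("poses.npz",rack=rack,tray=tray,stand=stand)
for n,(x0,y0,w,h) in {"top":(100,130,340,165),"scene":(110,95,330,190)}.items():
    S=2.4 if n=="top" else 2.4
    v=cv2.resize(I[n][y0:y0+h,x0:x0+w],None,fx=S,fy=S)
    def poly(P,col):
        q=((proj(n,P)-[x0,y0]+.5)*S-.5).round().astype(int); cv2.polylines(v,[cv2.convexHull(q)],True,col,1)
    for b in pl: poly(W(rack,b),(0,0,255))
    poly(W(rack,box(0,0,.083,.055,0,.04)),(0,255,0)); poly(W(tray,tb[0]),(0,255,0))
    for k in range(3):
        a=(0,np.pi/2,-np.pi/2)[k]; s=stand+[0,0,a]
        poly(W(s,box(.075,0,.006,.04,.16,.172)),(255,0,255))
        t=np.linspace(0,6.28,24); poly(W(s,np.concatenate([np.c_[.075+.032*np.cos(t),.032*np.sin(t),0*t+z] for z in(.034,.106)])),(255,255,0))
    cv2.imwrite(f"pics/ov_{n}.png",v)
E
python3 m1.py
```

```text
[np.float64(1913.0), np.float64(734.0)] [np.float64(10759.0), np.float64(10868.0)]
rack [ 0.4888 -0.3135  0.3449] 0.31110214510732825
scene (array([ 0.4924553 , -0.31149355,  0.3501016 ]), np.float64(0.08799852403062637))
top (array([ 0.48894007, -0.31421799,  0.34159053]), np.float64(0.19013196559277662))
tray [ 0.6041  0.0168 -0.0596] 0.09363061571809264
scene (array([ 0.60401353,  0.01697107, -0.05992733]), np.float64(0.03917814360617376))
top (array([ 0.60669454,  0.01448307, -0.0631267 ]), np.float64(0.053490730116117116))
stand [ 0.4793  0.2901 -0.1098] [[0.1, -0.0], [-4.1, -1.1], [1.2, -0.9], [-0.6, 1.2], [0.9, -0.8], [-0.0, 0.5], [1.0, -0.0], [-0.9, 1.2]]
{'amber': [0.759, 0.189, 0.08], 'olive': [0.767, -0.197, 0.08]}
```

View pics/ov_top.png

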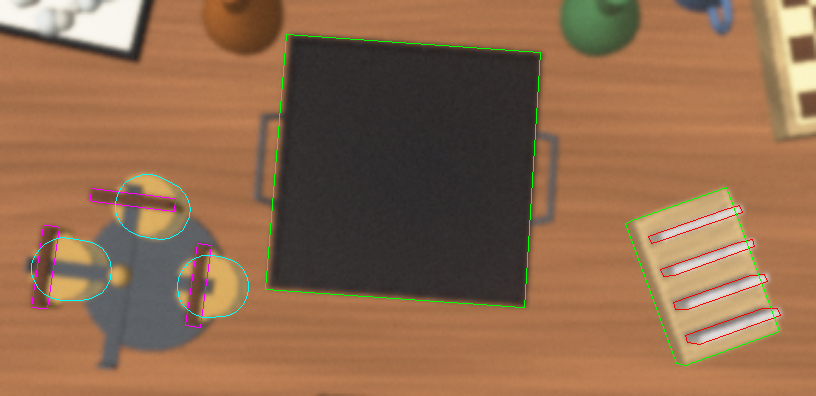

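View pics/ov_scene.png

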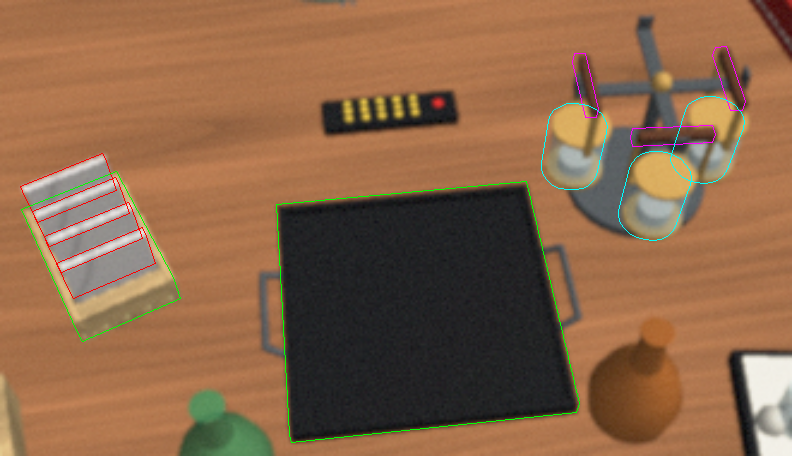

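Both overlays agree with the image. The outlines of the rack, coasters, tray, bars and drums sit on the objects within about 1 px. Next I'll plan and pick the first coaster.

```bash
cat > h.py <<'E'
from vis import *
from scipy.spatial.transform import Rotation as Ro
P=np.load("poses.npz"); rack=np.array([.4903,-.3130,.345]); tray=np.array([.605,.016,-.0605]); stand=P["stand"]
SPOT={"FL":(.072,.075),"FR":(.072,-.075),"NR":(-.072,-.075)}
def quat(psi,th=0.,flip=False):
    """tool z tilted th from down towards azimuth psi; closing axis in that plane"""
    r=np.array([np.cos(psi),np.sin(psi),0]);Z=np.array([0,0,1.])
    z=np.sin(th)*r-np.cos(th)*Z; y=np.cos(th)*r+np.sin(th)*Z
    if flip:y=-y
    q=Ro.from_matrix(np.c_[np.cross(y,z),y,z]).as_quat(); return np.r_[q[3],q[:3]],z,y
TH=np.radians(60); ZG=.064
def coaster_goals(slot,spot,flip,phi=None):
    g=W(rack,[(-.057,-.019,.019,.057)[slot-1],0,ZG])[0]
    c=W(tray,[*SPOT[spot],.008])[0]
    phi=np.arctan2(c[1],c[0])*.5+tray[2]*.5 if phi is None else phi
    q,z,_=quat(phi,TH,flip); r=np.array([np.cos(phi),np.sin(phi),0])
    low=c+r*.047+[0,0,.004*np.sin(TH)+.0015]   # centre of the lower edge
    return g,quat(rack[2],0,flip)[0],low-z*(ZG-.008),q,z,r
def snap(tag,n="top"):
    im=bot.camera(n)[:,:,::-1].copy(); cv2.imwrite(f"pics/{tag}.png",im); return im
E
python3 - <<'E'
from h import *
for s,sp in ((4,"FL"),(3,"FR"),(2,"NR")):
  for fl in(False,True):
    g,qg,p,q,z,r=coaster_goals(s,sp,fl)
    js=[bot.solve_ik(*a) for a in((g,qg),(g+[0,0,.12],qg),(p,q),(p+[0,0,.12],q),(p-z*.08,q))]
    print(s,sp,fl,[None if j is None else np.round(j,2).tolist() for j in js])
for a in(0,np.pi/2,-np.pi/2):
  for side in(-1,1):
   for fl in(False,True):
    s=stand+[0,0,a]; q=quat(s[2],0,fl)[0]
    js=[bot.solve_ik(W(s,[x,side*.024,z])[0],q) for x,z in((.075,.147),(.135,.3))]
    print(round(a,2),side,fl,[None if j is None else np.round(j,2).tolist() for j in js])
E
```

```text
4 FL False [[-0.61, 0.6, -0.22, 0.76, 0.0, 0.61], [-0.61, 0.48, -0.08, 1.01, 0.0, 0.61], [0.01, 0.83, -1.07, -1.38, 0.02, 1.56], [0.01, 0.45, -1.07, -0.99, 0.02, 1.56], [0.01, 0.74, -1.26, -1.47, 0.02, 1.56]]
4 FL True [[-0.61, 0.6, -0.22, 0.76, 0.0, -2.53], [-0.61, 0.48, -0.08, 1.01, 0.0, -2.53], [0.01, 0.83, -1.07, -1.38, 0.02, -1.58], [0.01, 0.45, -1.07, -0.99, 0.02, -1.58], [0.01, 0.74, -1.26, -1.47, 0.02, -1.58]]
3 FR False [[-0.67, 0.56, -0.29, 0.72, 0.0, 0.56], [-0.67, 0.44, -0.15, 0.98, 0.0, 0.56], [-0.28, 0.83, -1.11, -1.4, 0.18, 1.47], [-0.28, 0.44, -1.1, -1.0, 0.18, 1.47], [-0.33, 0.75, -1.29, -1.5, 0.22, 1.44]]
3 FR True [[-0.67, 0.56, -0.29, 0.72, 0.0, -2.58], [-0.67, 0.44, -0.15, 0.98, 0.0, -2.58], [-0.28, 0.83, -1.11, -1.4, 0.18, -1.68], [-0.28, 0.44, -1.1, -1.0, 0.18, -1.68], [-0.33, 0.75, -1.29, -1.5, 0.22, -1.7]]
2 NR False [[-0.72, 0.53, -0.35, 0.69, 0.0, 0.5], [-0.72, 0.4, -0.21, 0.96, 0.0, 0.5], None, None, None]
2 NR True [[-0.72, 0.53, -0.35, 0.69, 0.0, -2.64], [-0.72, 0.4, -0.21, 0.96, 0.0, -2.64], None, None, None]
0 -1 False [[0.32, 0.5, -0.15, 0.92, 0.0, 2.
[... 317 characters left out ...]
0.5, 0.53, -0.1, 0.94, 0.0, 0.61], [0.57, 0.53, 0.3, 1.34, 0.0, 0.68]]
1.57 -1 True [[0.5, 0.53, -0.1, 0.94, 0.0, -2.53], [0.57, 0.53, 0.3, 1.34, 0.0, -2.46]]
1.57 1 False [[0.55, 0.47, -0.2, 0.9, 0.0, 0.65], [0.62, 0.46, 0.18, 1.29, 0.0, 0.73]]
1.57 1 True [[0.55, 0.47, -0.2, 0.9, 0.0, -2.49], [0.62, 0.46, 0.18, 1.29, 0.0, -2.41]]
-1.57 -1 False [[0.31, 0.31, -0.45, 0.81, 0.0, -2.73], [0.19, 0.13, -0.27, 1.17, 0.0, -2.84]]
-1.57 -1 True [[0.31, 0.31, -0.45, 0.81, 0.0, 0.42], [0.19, 0.13, -0.27, 1.17, 0.0, 0.3]]
-1.57 1 False [[0.27, 0.38, -0.35, 0.85, 0.0, -2.76], [0.16, 0.22, -0.16, 1.19, 0.0, -2.87]]
-1.57 1 True [[0.27, 0.38, -0.35, 0.85, 0.0, 0.38], [0.16, 0.22, -0.16, 1.19, 0.0, 0.27]]
```

Run:
```python
from h import *
for y in(-.075,0,.0749):
 for x in(-.072,-.06):
  SPOT["T"]=(x,y)
  for az in np.arange(0,360,30):
   for fl in(False,True):
    g,qg,p,q,z,r=coaster_goals(2,"T",fl,np.radians(az)+tray[2])
    js=[bot.solve_ik(*a) for a in((p,q),(p+[0,0,.12],q),(p-z*.08,q))]
    if all(j is not None for j in js): print(x,y,az,fl,np.round(js[0],2).tolist(),np.round(js[2],2).tolist())
```

```text
-0.072 -0.075 30 False [-0.75, 0.71, -1.2, -0.88, 0.95, 0.64] [-0.97, 0.51, -1.19, -0.37, 1.03, 0.28]
-0.072 -0.075 30 True [-0.75, 0.71, -1.2, -0.88, 0.95, -2.5] [-0.97, 0.51, -1.19, -0.37, 1.03, -2.86]
-0.072 -0.075 60 False [-0.78, 0.75, -0.61, 0.54, 1.01, -0.38] [-0.92, 0.72, -0.52, 0.85, 0.96, -0.61]
-0.072 -0.075 60 True [-0.78, 0.75, -0.61, 0.54, 1.01, 2.76] [-0.92, 0.72, -0.52, 0.85, 0.96, 2.53]
-0.072 -0.075 90 False [-0.68, 0.98, -0.08, 1.3, 0.78, -0.96] [-0.77, 0.98, 0.06, 1.49, 0.72, -1.04]
-0.072 -0.075 90 True [-0.68, 0.98, -0.08, 1.3, 0.78, 2.18] [-0.77, 0.98, 0.06, 1.49, 0.72, 2.1]
-0.072 -0.075 120 False [-0.53, 1.18, 0.38, 1.74, 0.5, -1.25] [-0.58, 1.26, 0.67, 1.96, 0.45, -1.29]
-0.072 -0.075 120 True [-0.53, 1.18, 0.38, 1.74, 0.5, 1.89] [-0.58, 1.26, 0.67, 1.96, 0.45, 1.86]
-0.072 -0.075 240 False [0.14, 1.13, 0.28, 1.57, -0.71, -2.09] [0.21, 1.19, 0.53, 1.8, -0.66, -2.03]
-0.072 -0.075 240 True [0.14, 1.13, 0.28, 1.57, -0.71, 1.05] [0.21, 1.19, 0.53, 1.8, -0.66, 1.11]
-0.072 -0.075 270 False [0.24, 0.89, -0.24, 0.92, -0.97, -2.59] [0.35, 0.9, -0.09, 1.19, -0.92, -
[... 6084 characters left out ...]
06 0.0749 120 True [-0.32, 1.12, 0.24, 1.58, 0.66, 2.04] [-0.39, 1.15, 0.45, 1.78, 0.61, 1.99]
-0.06 0.0749 270 False [0.45, 1.05, 0.13, 1.35, -0.85, -2.29] [0.54, 1.09, 0.33, 1.58, -0.8, -2.2]
-0.06 0.0749 270 True [0.45, 1.05, 0.13, 1.35, -0.85, 0.85] [0.54, 1.09, 0.33, 1.58, -0.8, 0.94]
-0.06 0.0749 300 False [0.52, 0.78, -0.48, 0.41, -1.04, -3.03] [0.64, 0.76, -0.36, 0.75, -1.02, -2.79]
-0.06 0.0749 300 True [0.52, 0.78, -0.48, 0.41, -1.04, 0.11] [0.64, 0.76, -0.36, 0.75, -1.02, 0.35]
-0.06 0.0749 330 False [0.45, 0.73, -1.06, -0.95, -0.84, 2.27] [0.61, 0.57, -1.07, -0.65, -0.94, 2.47]
-0.06 0.0749 330 True [0.45, 0.73, -1.06, -0.95, -0.84, -0.87] [0.61, 0.57, -1.07, -0.65, -0.94, -0.67]
```

```bash
cat >> h.py <<'E'
SPOT["NC"]=(-.068,0.)
def pick(slot,spot,phi=None):
    g,qg,p,q,z,r=coaster_goals(slot,spot,False,phi)
    bot.set_gripper(.3,60)
    bot.move_pose(g+[0,0,.13],qg)
    hit=bot.move_linear(g,.12,until_force=8)
    print("hit",hit,bot.read_position())
    bot.set_gripper(0,60); print("w",bot.read_gripper_width(),bot.read_finger_force())
    bot.move_linear(g+[0,0,.15],.12); print("lift w",bot.read_gripper_width())
    return p,q,z,r
def lay(p,q,z,r):
    bot.move_pose(p+[0,0,.14],q)
    bot.move_linear(p+[0,0,.02],.15); hit=bot.move_linear(p,.04,until_force=5); print("low",hit,bot.read_position()-p)
    snap("pre%d"%int(bot.read_clock()),"scene")
    bot.set_gripper(.35); bot.wait(.3)
    bot.move_linear(bot.read_position()-z*.09,.4)
    bot.move_linear(bot.read_position()+[0,0,.12],.25); bot.wait(.3)
E
python3 - <<'E'
from h import *
a=pick(4,"FL"); print(bot.read_clock()); snap("p4","scene"); lay(*a); print(bot.read_clock())
s=snap("l4s","scene"); t=snap("l4t")
cv2.imwrite("pics/l4.png",np.hstack([cv2.resize(s[90:300,100:430],(400,255)),cv2.resize(t[110:320,100:430],(400,255))]))
E
```

```text
hit False [ 0.544525   -0.29417749  0.06483814]
w 0.08520906835786826 58.98690462112427
lift w 0.0808891156826763
5.9833
low False [-2.04692669e-04  6.53105829e-06 -4.69542276e-04]
11.4
```

View pics/l4.png

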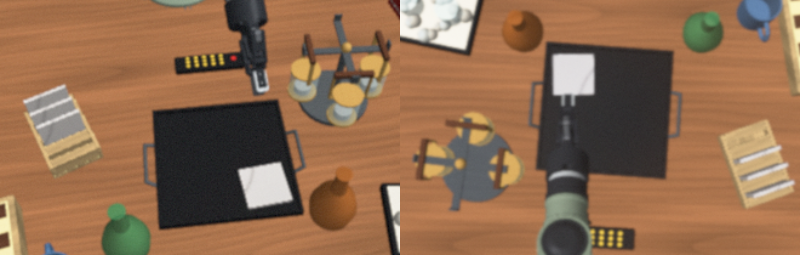

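Picture: coaster 4 lies flat in the far-left part of the tray, about (265,185) in the left half and clear of the rim. Next coaster.

```bash
cat >> h.py <<'E'
def coaster_fit(n,spot,yaw,tag):
    im=cv2.imread(f"pics/{tag}.png");h=cv2.cvtColor(im,cv2.COLOR_BGR2HSV)
    w=((h[...,1]<60)&(h[...,2]>135)).astype(np.uint8)
    c=W(tray,[*spot,.016])[0]; u=proj(n,c)[0]; k,l,st,ce=cv2.connectedComponentsWithStats(w)
    d=[np.hypot(*(ce[i]-u)) if st[i,4]>300 else 1e9 for i in range(1,k)]; m=(l==1+int(np.argmin(d))).astype(float)
    p,f=fit([box(0,0,.045,.045,.008,.016)],{n:m},[c[0],c[1],yaw],(.01,.01,.1)); return p,f
E
python3 - <<'E'
from h import *
print("FL target",W(tray,[*SPOT["FL"],0])[0],coaster_fit("scene",SPOT["FL"],0.,"l4s"))
a=pick(3,"FR"); lay(*a); print(bot.read_clock())
snap("l3s","scene")
print("FR target",W(tray,[*SPOT["FR"],0])[0],coaster_fit("scene",SPOT["FR"],-.1,"l3s"))
print([(np.round(d["bbox"]).tolist(),round(d["confidence"],2)) for d in bot.search_frame("scene","coaster1")])
E
```

```text
FL target [0.681403   0.08650944 0.        ] (array([0.68186486, 0.08849723, 0.0311793 ]), np.float64(0.042464707506863555))
hit False [ 0.50875963 -0.30697087  0.06478105]
w 0.0827241495792627 59.080971479415894
lift w 0.08356301448410665
low False [-2.02359400e-04  8.27698056e-05 -4.89131604e-04]Traceback (most recent call last):
  File "<stdin>", line 3, in <module>
  File "h.py", line 36, in lay
    bot.move_linear(bot.read_position()-z*.09,.4)
    ~~~~~~~~~~~~~~~^^^^^^^^^^^^^^^^^^^^^^^^^^^^^^
cell.PlanningError: the arm cannot follow that straight line within its joint ranges
```

```bash
sed -i 's/z\*\.09,\.4/z*D,.4/; s/def lay(p,q,z,r)/def lay(p,q,z,r,D=.09)/' h.py
python3 - <<'E'
from h import *
_,_,p,q,z,r=coaster_goals(3,"FR",False)
for D in(.08,.07,.06,.05):
    try: bot.move_linear(p-z*D,.4); print(D); break
    except bot.PlanningError: pass
bot.move_linear(bot.read_position()+[0,0,.12],.25); bot.wait(.3)
s=snap("l3s","scene")
print("FR target",W(tray,[*SPOT["FR"],0])[0],coaster_fit("scene",SPOT["FR"],-.1,"l3s"),bot.read_clock())
_,_,p,q,z,r=coaster_goals(2,"NC",False,np.pi/2+tray[2])
print(coaster_goals(2,"NC",False,np.pi/2+tray[2])[2], [bot.solve_ik(p+[0,0,k],q) for k in(0,.14)],[bot.solve_ik(p-z*.08+[0,0,k],q) for k in(0,.12)])
cv2.imwrite("pics/l3.png",cv2.resize(s[90:300,100:430],(640,408)))
E
```

```text
0.08
FR target [ 0.67233354 -0.06321613  0.        ] (array([ 0.67279995, -0.06075225, -0.0718765 ]), np.float64(0.04101954443863236)) 21.725
[0.53703387 0.01861681 0.0409641 ] [array([-0.56589216,  0.92662232, -0.19512838,  1.14686848,  0.85987187,
       -0.83598009]), array([-0.56589216,  0.72513745, -0.16129602,  1.38218571,  0.85987187,
       -0.83598009])] [array([-0.66650724,  0.92049386, -0.07949158,  1.3494433 ,  0.79207358,
       -0.94578027]), array([-0.66650724,  0.7641198 , -0.03659534,  1.5487136 ,  0.79207358,
       -0.94578027])]
```

View pics/l3.png

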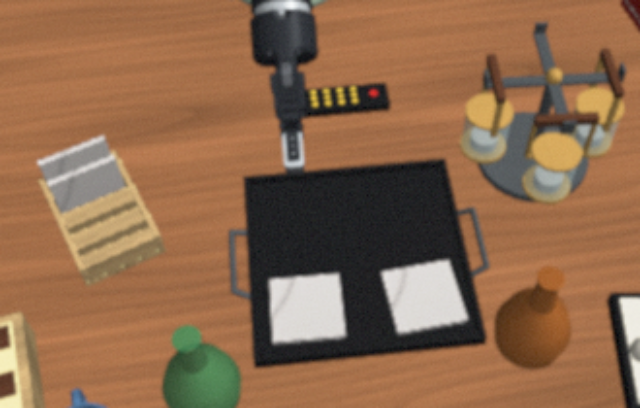

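Picture: two coasters lie flat in the far row at (307,308) and (425,295), and two are still in the rack. Third coaster next.

Run:
```python
from h import *
a=pick(2,"NC",np.pi/2+tray[2]); lay(*a,D=.08); print(bot.read_clock())
bot.move_pose([.35,-.25,.35],quat(0)[0])
s=snap("l2s","scene")
for k,y in(("FL",0.03),("FR",-.07),("NC",-.06)): print(k,W(tray,[*SPOT[k],0])[0],coaster_fit("scene",SPOT[k],y,"l2s"))
cv2.imwrite("pics/l2.png",cv2.resize(s[90:300,100:430],(640,408)))
```

```text
hit False [ 0.47292635 -0.31983197  0.06470673]
w 0.08417819696882892 59.261276721954346
lift w 0.08470616319756827
low False [-9.54864152e-05  6.66281721e-05 -1.47487889e-04]
31.375
FL [0.681403   0.08650944 0.        ] (array([0.68176537, 0.08845013, 0.03276934]), np.float64(0.0448239861668461))
FR [ 0.67233354 -0.06321613  0.        ] (array([ 0.67267402, -0.06049856, -0.07698673]), np.float64(0.04113995395729142))
NC [0.53712441 0.02011149 0.        ] (array([ 0.53689578,  0.02307669, -0.05853184]), np.float64(0.051130917013269946))
```

View pics/l2.png

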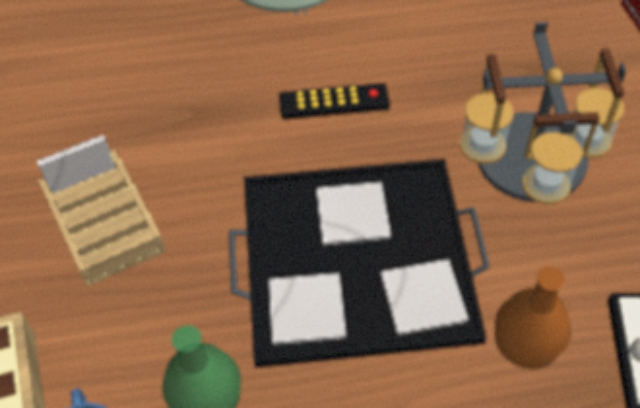

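Picture: three coasters lie flat in the tray at (307,308), (425,295) and (353,212), and one remains in the rack. Now the lanterns, starting with the one on the tray side.

```bash
cat >> h.py <<'E'
def lantern(a,side,flip,spot,yaw,z=.147,lam=None):
    s=stand+[0,0,a]; q=quat(s[2],0,flip)[0]; L=lambda x,z:W(s,[x,side*.024,z])[0]
    lam=s[2] if lam is None else lam; qp=quat(lam,0,flip)[0]
    bot.set_gripper(.5,100); bot.move_pose(L(.075,.27),q)
    print("hit",bot.move_linear(L(.075,z),.1,until_force=6))
    bot.set_gripper(0,100); w=bot.read_gripper_width(); print("w",w,bot.read_finger_force())
    if w<.1: print("MISSED"); return
    bot.move_linear(L(.075,z+.027),.06); bot.move_linear(L(.138,z+.027),.1); bot.move_linear(L(.138,.32),.15)
    f=bot.read_ft_force(); print("w",bot.read_gripper_width(),np.round(f,1))
    bot.move_pose(L(.15,.33),q)
    snap(f"b{spot}","scene"); c,e=coaster_fit("scene",SPOT[spot],yaw,f"b{spot}"); print("coaster",c.round(4),e)
    t=W([c[0],c[1],lam],[0,side*.024,0])[0]
    bot.move_pose(t+[0,0,.33],qp); snap(f"h{spot}","scene")
    bot.move_linear(t+[0,0,.145],.12); print("touch",bot.move_linear(t+[0,0,.125],.02,until_force=3),bot.read_position()-t)
    bot.set_gripper(.5); bot.wait(.3); bot.move_linear(t+[0,0,.30],.12); print(bot.read_clock())
E
python3 - <<'E'
from h import *
lantern(-np.pi/2,-1,True,"FR",-.077)
bot.move_pose([.35,-.2,.38],quat(0)[0])
s=snap("n1s","scene"); h=cv2.imread("pics/hFR.png")
cv2.imwrite("pics/n1.png",np.hstack([cv2.resize(i[90:300,170:430],(400,323)) for i in(h,s)]))
E
```

```text
hit False
w 0.11824167235558271 97.49955296516418
w 0.11767197162501622 [ 0.1  0.6 -2.6]
coaster [ 0.6727 -0.0606 -0.0776] 0.04362426788897378
touch True [-0.00053644  0.00037003  0.12987347]
45.4583
```

View pics/n1.png

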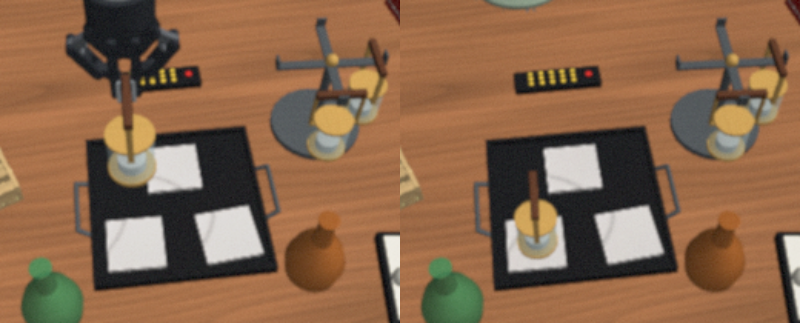

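Picture: the first lantern stands upright on the far-right coaster at (537,235). Next is the away-side lantern.

Run:
```python
from h import *
lantern(0,-1,True,"FL",.03)
```

```text
hit False
w 0.11827944098320486 97.58256912231445
w 0.11879267816188817 [ 0.4 -0.3 -4.1]
coaster [0.6819 0.0887 0.0312] 0.045058888780137675
touch True [-0.00041565 -0.00053066  0.12981752]
59.0083
```

Run:
```python
from h import *
lantern(np.pi/2,1,False,"NC",-.06)
bot.move_pose([.35,-.25,.4],quat(0)[0]); bot.wait(.5)
s=snap("ends","scene"); t=snap("endt")
cv2.imwrite("pics/end.png",np.hstack([cv2.resize(s[90:300,100:430],(400,255)),cv2.resize(t[110:320,100:430],(400,255))]))
for k,y in(("FL",0.03),("FR",-.07),("NC",-.06)): # lids: brass blobs, top of drum 0.088
    pass
for n,i in(("top",t),("scene",s)):
    h=cv2.cvtColor(i,cv2.COLOR_BGR2HSV); m=((h[...,0]>15)&(h[...,0]<30)&(h[...,1]>110)&(h[...,2]>150)).astype(np.uint8)
    k,l,st,ce=cv2.connectedComponentsWithStats(m)
    print(n,[(unproj(n,ce[j],.088).round(3)[:2].tolist(),int(st[j,4])) for j in range(1,k) if st[j,4]>120])
print("est",[coaster_fit("scene",SPOT[k],0.,"l2s")[0].round(3).tolist() for k in SPOT if k!="NR"])
```

```text
hit False
w 0.1159234751347014 97.50641584396362
w 0.11877098858213947 [-0.2  0.4 -2.9]
coaster [ 0.537   0.023  -0.0606] 0.050010882254011596
touch True [-0.00052007  0.0003739   0.12989685]
71.95
top [([0.671, -0.046], 200), ([0.669, -0.077], 142), ([0.671, 0.089], 299), ([0.537, 0.039], 158), ([0.534, 0.009], 179)]
scene [([0.535, 0.012], 191), ([0.541, 0.043], 138), ([0.684, 0.092], 508), ([0.673, -0.074], 197), ([0.676, -0.042], 207)]
est [[0.682, 0.089, 0.031], [0.673, -0.061, -0.077], [0.537, 0.023, -0.065]]
```

View pics/end.png

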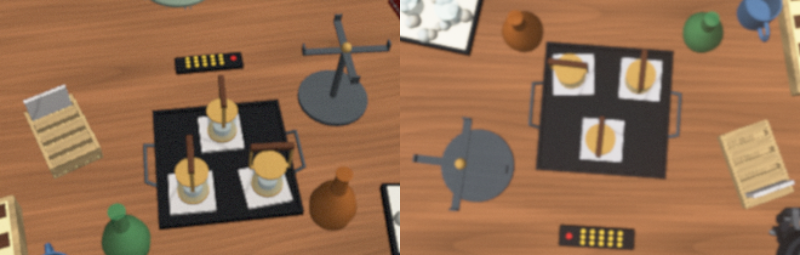

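All three lanterns stand upright, with lid centres within about 5 mm of their coaster centres. The spare coaster is still in its slot and the stand is empty. Handing in.

```bash
python3 -c "
from cell import bot
print(bot.close_job(),bot.read_clock())"
```

```text
the job is handed in; nothing more can be done
the job is handed in; nothing more can be done
```

I handed the job in at about 73 s on the robot's clock: all three lanterns stand upright on their own coasters in the tray, the spare coaster is still in the rack, and neither vase was knocked; the hand-in returned no verdict.

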